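Change the cell in a clip holder held down by a toggle clamp

ROBOT

A 7-joint arm with a two-finger parallel gripper is mounted at the origin on the work surface. World frame = base frame: x ahead of the robot, y to its left, z up, the work surface at z = 0. Lengths are in m, angles in degrees, forces in N, time in s.
With the tool pointing down it reaches from about 0.425 to 0.875 m from the base axis. Payload 4.7 kg.
Tool frame: the origin (TCP) lies at the very end of the fingers, on their centre line; the grasp point (between the pads) lies env.grip_point_offset behind it (env.grip_point_offset is the distance from the TCP to the grasp point, in m); z points along the fingers, y is the direction in which the jaws open and shut (so a half turn about z gives the same grasp; the last joint's range is limited). The gripper opens to 87 mm and grips with 3 to 60 N. Pads are 19 mm wide; open, the fingers measure 117 mm over their backs; the gripper's body (75 mm by 190 mm) begins 51 mm behind the grasp point.
Start: joints at [-69.093, 18.392, -4.016, 83.108, 1.295, 78.541, -3.26], TCP at [0.223, 0.61, 0.223] pointing down, gripper open.
Joint ranges: [-163.93, 163.93], [-17.29, 119.83], [-79.2, 71.16], [3.27, 140.29], [-89.18, 269.18], [5.43, 117.66], [-154.24, 154.24]. Speed limits (degrees/s): [147.25, 147.25, 180, 180, 180, 180, 180].

INTERFACE

Orientations are given as [roll, pitch, yaw] about the fixed x, y, z axes, in that order (R = Rz(yaw) Ry(pitch) Rx(roll)).
In Python, from cell import env gives the robot as it stands.
- The arm moves only by the tool send_rows, never from a script. Its argument "plan" is a list of rows, each a list of 7 numbers: the finger opening in mm, from 0 to 87, then the shift along the tool's x, y, z in mm, then the turn, a rotation vector about the tool's x, y, z in rad. A call has 1 to 12 rows; each row shifts and turns the commanded pose from where the row before left it, along the tool's axes as they then stand; what a row does not reach is not made up. A row lasts 1/10 s, in which the tool goes at most 50 mm and 8.59 degrees, less where a joint would pass 70% of its speed; a pose out of reach is approached as far as the arm can. A call is refused whole if a number of a shift passes 50 or a number of a turn 0.15, either way. A call with a gripper value outside its range is refused whole. The fingers move at their own pace and stop on an object; "grip_force" is the grip in N (left out, the last holds). Time passes only in rows, so rows that do not move let the fingers close. It gives the time, the measured TCP pose, the force and the opening at its end, in the units of the state.
- env.get_obs(): the state, without advancing time (a new reading comes with each control period).
- env.read_camera(name): name is "side" or "top" or "wrist"; returns the picture (480x640x3 uint8, red, green, blue); there is no depth.
- env.get_calibration(name): a dict with "fx", "fy", "cx", "cy" (pixels), "extrinsics" (4x4, takes a point from camera to world coordinates). Camera axes: x right, y down, z forward; pixel columns grow to the right and rows downward; lengths in m; the calibration is good to about 2 mm. A picture is of the moment at which its call begins: read the wrist's pose just before it. get_calibration takes no time and is no camera call; for the wrist camera it gives the pose at the moment of the call.
- env.sign_off(): hands the job in, once; it reports no verdict.
Trained networks look in the newest picture that a camera, given by its name, has taken for a name from the list of things; names that differ only in an ending like _2 or _b are one class to them, and where a whole thing is asked for, a point or a joint stands for the part that bears it (a point fixed in the world has none). Each returns a list of dicts, best first, with "confidence" (0 to 1); they miss things now and then, are a little off and sometimes report something else, mostly with a low value. They report only what shows in the picture. A call takes as long as a camera call. They do not tell look-alikes from the thing itself.
- env.regions_of(camera, query): "region" (480x640 bool, what is visible of it) and "rect" ([left, top, right, bottom] in pixels, round what is visible of it).
The state is a dict: "time_s": time; "qpos": joint angles; "joint_velocities": joint speeds; "effort": joint torques, N m; "tool_pos": TCP position; "tool_rot": TCP orientation; "force": force on the tool from outside, world axes, zero at the start; "wrist_torque": the same for the moment, N m; "grip_width": finger opening in m.
Only numpy, scipy, OpenCV 4.12 (cv2) and the standard library are available. Lean on these libraries where they do the work, as an engineer would, in place of code of your own. Each camera call takes 0.05 s, during which the arm holds its last target. There are 200 camera calls.

TASK

Change the cell in the black clip holder: lock the toggle clamp down on the holder's end tab, pull the old cell up out of the clips and lay it in the cardboard tray, then press the fresh cell from the white stand into the clips until it snaps fully home, its button end at the plus contact by the clamp. Keep the clamp locked until the fresh cell is home, then swing it back fully open. Do not drop the cells or shift the holder in its jig, and leave the other things on the bench undisturbed.

Things in the scene. Friction and masses are not known exactly. Their poses are not given: they have to be found in the camera images.
- jig: aluminium jig plate, 356 x 120 mm, 12 mm thick, fixed on the bench (place and yaw vary). Frame: x along the plate from the holder to the toggle clamp, z up from the bench. The holder lies on it between four locating blocks (tops 22 mm above the bench), its -x tab under a fixed steel toe; the clamp is bolted on the +x end and moves in the plate's x-z plane at y = 0.
- holder: black plastic cell holder, 0.25 kg, loose but located in the jig with 2 mm of play; a pulled cell lifts it unless it is clamped. Origin: centre of its underside, 12 mm above the bench; x along the cell, same way as the jig's x. Floor 168 x 66 x 6 mm, end walls 31 mm high with inner faces at x = +-77 mm, at +x a tab 30 mm wide, 6 mm thick, reaching x = 114 mm: the clamp's foot lands on it.
- seat (a point): centre of a cell that is fully home: on the holder's axis, 25.5 mm above its underside (37.5 mm above the bench); axes as the holder's. A cell that only rests on the clips has its centre about 20 mm higher. A centred cell has 7 mm of room to either end wall.
- clip_nose (a point): midway between the noses of the pair of spring-steel clips at x = +46 mm, 36.5 mm above the holder's underside; the other pair is at x = -46 mm. Clips are 14 mm wide, tops 48 mm above the underside, noses 26 mm apart. They spread when a cell is pushed or pulled between them (8 to 20 N in all), then the force drops. Between them (x -38 to 38 mm) fingers fit beside the cell down to the floor.
- plus_contact (a point): the holder's plus contact, a steel dimple in the end wall at its +x (clamp) end; at the -x end is the minus contact, a conical coil spring.
- old_cell: the spent cell, a grey cylinder 33 mm in diameter and 140 mm long, 0.3 kg, lying home in the holder at the start. Origin: its centre; x along the cell towards its plus (button) end.
- new_cell: the fresh cell, the same kind: grey cylinder 33 mm in diameter and 140 mm long, about 0.3 kg, lying loose on the white stand at the start, its centre 25.5 mm above the bench. Origin: its centre; x along the cell towards its plus end, which has a raised steel button (15 mm wide, 3 mm high) in a white ring; the minus end is flat steel.
- new_cell_plus (a point): centre of the fresh cell's plus (button) end, 70 mm from its centre.
- stand: white plastic stand, 150 x 80 mm, fixed, with two V saddles at x = +-52 mm (18 mm high) on which the fresh cell lies along the stand's x axis; between them the floor is 6 mm high and the cell's sides are free for fingers. Origin: centre of its underside, on the bench.
- tray: open cardboard tray for spent cells, 200 (x) x 140 (y) x 45 mm high, walls and floor 4 mm, fixed, empty. Origin: centre of its underside, on the bench. It stands on one side of the bench and the white stand on the other; which is where varies.
- clamp_handle (a joint): handle angle: 0 = fully open (handle 85 degrees up from the jig's +x, arm raised), 1.48 = locked (handle level along the jig's +x, arm level, foot pressing on the tab with 14 N). Dead centre at 1.40: short of it the foot's spring pushes back near the end of the stroke, past it the handle stays down. A few newtons at the grip move it; elsewhere it stays where it is left.
- clamp_hinge (a point): the handle's pivot, fixed on the jig, 60 mm above the bench; the pivot axis is the jig's y axis. The handle's elevation above the jig's +x direction is 1.48 rad minus the joint value.
- clamp_grip (a point): middle of the handle's black plastic grip, on the handle's centre line 68 mm from the pivot. The grip is 76 mm long (30 to 106 mm from the pivot), 20 mm wide across the clamp's plane (the width to pinch) and 18 mm thick. x of this point runs outward along the handle.
- clamp_foot (a point): underside of the clamp arm's rubber foot (16 mm across), 52 mm ahead of the arm's pivot; the raised arm and spindle stand up to about 105 mm above the bench between the holder and the handle.
- meter: bystander: black hand-held multimeter, 180 x 84 x 38 mm, lying loose between robot and jig. Origin: centre of its underside.
- solder_reel: bystander: solder reel, 64 mm across, 42 mm high, loose. Origin: centre of its underside.
- tape_roll: bystander: roll of tape, 84 mm across, 24 mm high, loose. Origin: centre of its underside.
- screwdriver: bystander: screwdriver with a black handle, 190 mm long, lying loose.
- mug: bystander: white mug, 95 mm high, 82 mm across, loose. Origin: centre of its underside.
- parts_box: bystander: clear open box of small parts, 110 x 180 x 35 mm, loose, beyond the jig. Origin: centre of its underside.
- cutters: bystander: side cutters, 150 mm long, lying loose, 15 mm high.
Things that resemble listed ones, but are neither listed nor needed, are in the scene too. Leave any red look-alike of the new_cell alone. Several things look just like the tray: the one meant starts nearest to the robot's base.

How it is judged (in metres and radians):
On the way, in this order (a step that is already met when the one before it is completed fails the run):
1. the clamp is locked over centre with its foot pressing on the holder (value of joint clamp_handle above 1.42 rad and contact force between clamp_arm and holder above 4 N), for 0.2 s.
2. with the clamp locked, the old cell is pulled out of the clips, clear above the holder (value of joint clamp_handle above 1.42 rad and z of old_cell in the frame of holder above 0.06 m), for 0.05 s.
3. the old cell lies in the tray, let go (x of old_cell in the frame of tray between -0.085 and 0.085 m and y of old_cell in the frame of tray between -0.06 and 0.06 m and z of old_cell in the frame of tray below 0.032 m and value of joint clamp_handle above 1.42 rad and linear speed of old_cell below 0.1 m/s and contact force between the fingers and old_cell below 0.2 N), for 0.2 s.
4. with the clamp still locked on the holder, the fresh cell has snapped fully home, plus end to the plus contact (all of step 1 and z of new_cell in the frame of holder between 0.023 and 0.028 m and y of new_cell in the frame of holder between -0.003 and 0.003 m and x of new_cell in the frame of holder between -0.0065 and 0.0065 m and angle between the x axis of new_cell and the x axis of holder, either way round below 0.06 rad and x of new_cell_plus in the frame of holder above 0.05 m), for 0.2 s.
5. the clamp is swung back open, the fresh cell still home (value of joint clamp_handle below 0.25 rad and z of new_cell in the frame of holder between 0.023 and 0.028 m and y of new_cell in the frame of holder between -0.003 and 0.003 m and x of new_cell in the frame of holder between -0.0065 and 0.0065 m and angle between the x axis of new_cell and the x axis of holder, either way round below 0.06 rad and x of new_cell_plus in the frame of holder above 0.05 m), for 0.2 s.
At the end, for the whole second after the job is handed in: Fresh cell home in the clips (centre within 2.5 mm in height, 3 mm sideways, 6.5 mm along; parallel to 0.06 rad), button to the plus contact; old cell at rest on the tray's floor (centre within +-85 x +-60 mm); clamp handle under 0.25 rad; holder within 6 mm of its start; all still (all of step 5 and x of old_cell in the frame of tray between -0.085 and 0.085 m and y of old_cell in the frame of tray between -0.06 and 0.06 m and z of old_cell in the frame of tray below 0.032 m and distance of holder from where it was at the start of the episode below 0.006 m and linear speed of new_cell below 0.02 m/s and linear speed of old_cell below 0.03 m/s and contact force between clamp_arm and holder below 0.2 N); the robot touches nothing.
It fails at once if the holder is lifted or dragged out of its place in the jig (more than 12 mm) (distance of holder from where it was at the start of the episode above 0.012 m).
It fails at once if a cell is dropped (faster than 1.2 m/s or off the bench) (linear speed of any of old_cell, new_cell above 1.2 m/s or height (world z) of any of old_cell, new_cell below -0.02 m).
It fails at once if another thing on the bench is shifted by more than 30 mm (distance of any of meter, solder_reel, tape_roll, screwdriver, mug, parts_box, cutters from where it was at the start of the episode above 0.03 m).
It also fails if it takes over 72 s, if anything falls off the work surface, if the arm or the gripper's body presses on something with over 40 N, if the wrist force passes 120 N, or if a joint passes its speed limit or range.

## Working session

There is one attempt and no reset: what is moved stays moved. The work goes in short steps, Python scripts to look and compute and a tool call to move; the robot and the scene stay as the last step left them, time stands still between calls to the robot, and variables do not carry over. Pictures are saved under pics/ and viewed, about 8 in all and at most 12, crops included, and the job is handed in when it is done.

Besides the shell and the picture viewer there is one more tool, called after "Emit:" as name(argument=value, ...), one argument or row to a line, values as JSON. send_rows: Moves the arm, as the interface text tells. Its arguments: {"type":"object","properties":{"plan":{"type":"array"},"grip_force":{"type":"number"}},"required":["plan"]}

```bash
ls; mkdir -p pics; python3 - <<'E'
from cell import env
import cv2,numpy as np
print(env.get_obs(), env.grip_point_offset)
for n in ("top","side"):
    im=env.read_camera(n); cv2.imwrite(f"pics/{n}0.png",im[:,:,::-1])
    c=env.get_calibration(n); print(n,c['fx'],c['fy'],c['cx'],c['cy'],np.round(c['extrinsics'],4).tolist())
    for q in ("jig","holder","old_cell","new_cell","stand","tray","clamp_grip","clamp_hinge","meter","mug","new_cell_plus","plus_contact"):
        try: print(n,q,[(np.round(r['rect']).tolist(),round(r['confidence'],2)) for r in env.regions_of(n,q)])
        except Exception as e: print(q,e)
E
```

```text
pics
{'time_s': 0.0, 'qpos': array([-69.09400783,  18.4394462 ,  -4.01606825,  83.17599828,
         1.29464886,  78.54054161,  -3.25788235]), 'joint_velocities': array([ 0.06580271, -0.10151954, -0.06052033,  0.0349629 ,  0.03140896,
       -0.07883079,  0.13262066]), 'effort': array([-3.94830695e-04, -4.91292679e+01, -4.03837385e-01, -3.12530637e+01,
       -6.37247809e-02,  4.39531286e-02,  1.72522869e-04]), 'tool_pos': array([0.22320612, 0.60987548, 0.2214476 ]), 'tool_rot': array([-1.79889242e+02,  5.28392823e-03,  1.59906344e+02]), 'force': array([-0.83924576,  0.10622488, -0.11681505]), 'wrist_torque': array([-0.06148255, -0.02060845,  0.00762975]), 'grip_width': 0.08699890214850403} 0.0187
top 552.4318479204977 552.4318479204977 314.58185451621875 240.0118257688169 [[0.0117, -0.9917, 0.1282, 0.3727], [-0.9998, -0.0135, -0.0127, -0.0429], [0.0144, -0.128, -0.9917, 1.5816], [0.0, 0.0, 0.0, 1.0]]
top jig [([252.0, 204.0, 374.0, 252.0], 0.85), ([144.0, 215.0, 183.0, 273.0], 0.75), ([152.0, 217.0, 174.0, 264.0], 0.16)]
top holder [([292.0, 214.0, 362.0, 239.0], 0.73), ([171.0, 306
[... 1362 characters left out ...]
23.0, 254.0, 350.0, 288.0], 0.85), ([264.0, 283.0, 289.0, 312.0], 0.53)]
side new_cell [([258.0, 169.0, 294.0, 185.0], 0.85), ([240.0, 145.0, 276.0, 162.0], 0.6), ([318.0, 160.0, 339.0, 201.0], 0.59)]
side stand [([257.0, 174.0, 296.0, 198.0], 0.61)]
side tray [([284.0, 412.0, 384.0, 480.0], 0.83), ([312.0, 318.0, 399.0, 394.0], 0.68)]
side clamp_grip [([306.0, 195.0, 316.0, 228.0], 0.71)]
side clamp_hinge [([292.0, 198.0, 368.0, 312.0], 0.92), ([310.0, 317.0, 394.0, 396.0], 0.58)]
side meter []
side mug [([317.0, 160.0, 340.0, 196.0], 0.8)]
side new_cell_plus [([240.0, 143.0, 277.0, 160.0], 0.85), ([260.0, 168.0, 297.0, 190.0], 0.79)]
side plus_contact [([254.0, 173.0, 300.0, 195.0], 0.22)]
```

```bash
python3 - <<'E'
import cv2
a=cv2.imread("pics/top0.png"); cv2.imwrite("pics/top0c.png",cv2.resize(a[130:390,60:600],(800,385),interpolation=cv2.INTER_CUBIC))
E
```

```text
(no output)
```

View pics/top0.png

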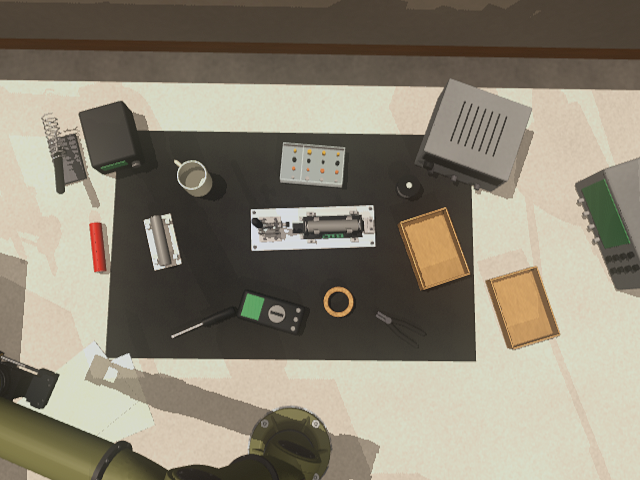

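The top picture shows the jig at (313,228) with the clamp on its left (the +y end), and the holder and old cell at (335,228). The fresh cell is on the white stand at (162,242), and the red look-alike is at (97,247). Two tray candidates are at (434,249) and (522,308). The meter is at (273,312), the tape at (338,302) and the cutters at (400,325). Next I measure the positions.

```bash
cat > h.py <<'E'
from cell import env
import numpy as np, cv2
from scipy.spatial.transform import Rotation as R
def back(cal,uv,z):
    uv=np.atleast_2d(uv).astype(float); T=np.array(cal['extrinsics'])
    d=np.c_[(uv[:,0]-cal['cx'])/cal['fx'],(uv[:,1]-cal['cy'])/cal['fy'],np.ones(len(uv))]@T[:3,:3].T
    return T[:3,3]+d*((z-T[2,3])/d[:,2])[:,None]
def proj(cal,P):
    T=np.array(cal['extrinsics']); p=(np.atleast_2d(P)-T[:3,3])@T[:3,:3]
    return np.c_[cal['fx']*p[:,0]/p[:,2]+cal['cx'],cal['fy']*p[:,1]/p[:,2]+cal['cy']]
def rect(mask):
    c,_=cv2.findContours(mask.astype(np.uint8),cv2.RETR_EXTERNAL,cv2.CHAIN_APPROX_NONE)
    return cv2.boxPoints(cv2.minAreaRect(max(c,key=cv2.contourArea)))
def box(cal,mask,z):
    "fit min-area rectangle of the region mapped to height z: centre, long-axis yaw (deg), sizes mm"
    c,_=cv2.findContours(mask.astype(np.uint8),cv2.RETR_EXTERNAL,cv2.CHAIN_APPROX_NONE)
    P=back(cal,max(c,key=cv2.contourArea)[:,0],z)[:,:2]
    (x,y),(w,h),a=cv2.minAreaRect((P*1000).astype(np.float32))
    if w<h: w,h,a=h,w,a+90
    return np.round([x,y,a,w,h],1)
E
python3 - <<'E'
from h import *
env.read_camera("top"); c=env.get_calibration("top")
for q,z in (("jig",.012),("old_cell",.0375),("new_cell",.0255),("stand",.01),("tray",.045),("holder",.03),("clamp_grip",.12),("meter",.038),("tape_roll",.024),("screwdriver",.02),("mug",.095),("parts_box",.035),("cutters",.015),("solder_reel",.042)):
    for r in env.regions_of("top",q)[:2]: print(q,round(r['confidence'],2),box(c,r['region'],z))
w=env.get_calibration("wrist"); o=env.get_obs()
Rt=R.from_euler('xyz',o['tool_rot'],degrees=True).as_matrix(); T=np.array(w['extrinsics'])
print("cam in tool",np.round(Rt.T@(T[:3,3]-o['tool_pos']),4),np.round(Rt.T@T[:3,:3],3).tolist(),w['fx'],w['cx'],w['cy'])
E
```

```text
jig 0.78 [610.1 -56.4  92.7 354.8 121.1]
jig 0.38 [794.8 -54.2  86.6 185.1 123.7]
old_cell 0.95 [ 613.8 -111.6   92.5  142.2   32.6]
new_cell 0.76 [566.2 374.4  14.9 146.3  33.7]
new_cell 0.69 [543.7 549.7   9.5 145.5  35.1]
stand 0.9 [571.8 347.3  14.1 150.   29.4]
stand 0.37 [336.9 247.  113.9 188.2  26.6]
tray 0.81 [ 389.7 -641.9   16.5  201.2  154.7]
tray 0.73 [ 552.8 -394.5   18.3  203.5  151.1]
holder 0.61 [ 610.6 -100.7   92.6  199.9   65.9]
clamp_grip 0.6 [598.4  85.6  56.9  54.4  27.5]
meter 0.61 [369.1  57.   74.  181.1  84.9]
tape_roll 0.56 [ 401.1 -129.2   90.7   81.5   80.9]
screwdriver 0.61 [336.6 244.  114.4 188.5  27.9]
screwdriver 0.59 [ 734.4 -328.6  135.6   73.5   63.4]
mug 0.66 [732.  271.7   6.5  99.3  91.3]
parts_box 0.9 [790.2 -52.7  85.9 180.1 117.9]
parts_box 0.27 [566.2 371.4  15.1 143.4  33.3]
cutters 0.66 [ 330.5 -301.6   59.7  144.5   51.4]
solder_reel 0.73 [ 728.6 -325.2  135.5   76.6   64.5]
cam in tool [ 0.0765  0.0002 -0.1612] [[-0.001, -0.961, -0.275], [1.0, -0.001, -0.001], [0.001, -0.275, 0.961]] 355.8452720329322 322.4100648181407 238.04332872681906
```

Tray choice: candidate A at pixel (434,249) is 0.68 m from the base and B at (522,308) is 0.75 m, so A is the tray. The red cell at (97,247) is the look-alike; the grey one on the white stand at (162,242) is the fresh cell. Next I go over the stand and look closely.

Emit:
send_rows(
  plan=[
    [87, -45, -12, 0, 0, 0, 0],
    [87, -45, -12, 0, 0, 0, 0],
    [87, -45, -12, 0, 0, 0, 0],
    [87, -45, -12, 0, 0, 0, 0],
    [87, -45, -12, 0, 0, 0, 0],
    [87, -45, -12, 0, 0, 0, 0],
    [87, -45, -12, 0, 0, 0, 0],
    [87, -45, -12, 0, 0, 0, 0],
    [87, -44, -10, 0, 0, 0, 0],
    [87, 0, 0, 0, 0, 0, 0],
  ],
)

```text
time_s: 3.05
tool_pos: [0.5732, 0.3639, 0.2222]
tool_rot: [-179.8, 0.3, 159.2]
force: [0.1, -1.7, 0.8]
grip_width: 0.0872
```

```bash
python3 - <<'E'
from h import *
o=env.get_obs(); c=env.get_calibration("wrist"); im=env.read_camera("wrist"); cv2.imwrite("pics/w1.png",im[:,:,::-1])
print(o['tool_pos'],o['tool_rot'],o['time_s'])
for q,z in (("new_cell",.0255),("stand",.015)):
    for r in env.regions_of("wrist",q)[:2]: print(q,round(r['confidence'],2),r['rect'],box(c,r['region'],z))
E
```

```text
[0.57321762 0.36389165 0.22223598] [-179.82218276    0.31684768  159.22155018] 3.05
new_cell 0.66 [276.6, 139.5, 383.6, 266.4] [569.7 374.9  14.7 147.2  34.6]
new_cell 0.56 [447.5, 43.5, 541.3, 190.4] [548.6 549.6   9.4 144.3  35.7]
stand 0.6 [258.6, 119.3, 400.8, 272.5] [558.8 401.2  18.3 144.8  31.6]
```

View pics/w1.png

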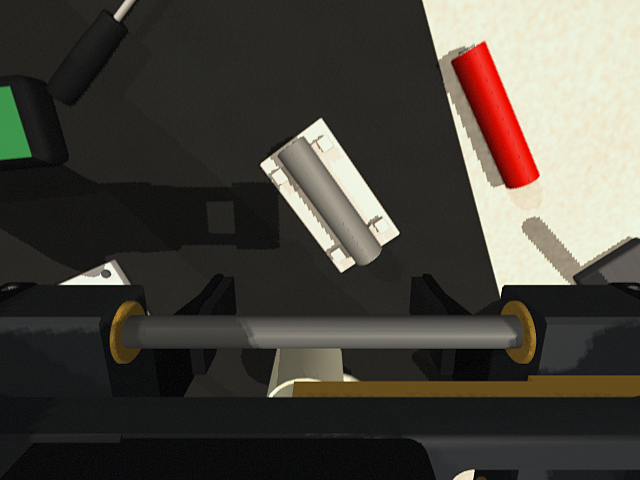

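The close view shows the grey fresh cell on the stand, from (292,145) to (368,258), and the red look-alike at (495,115). I still need to know which end has the button, so I look at the jig on the way and enlarge both ends of the cell.

```bash
python3 - <<'E'
import cv2
a=cv2.imread("pics/w1.png"); b=cv2.imread("pics/top0.png")
s=cv2.imread("pics/side0.png")
f=lambda i,x,y,w,h: cv2.resize(i[y:y+h,x:x+w],(390,300),interpolation=cv2.INTER_CUBIC)
import numpy as np
cv2.imwrite("pics/ends.png",np.vstack([np.hstack([f(a,260,125,65,50),f(a,335,225,65,50)]),np.hstack([f(b,130,200,78,60),f(s,240,150,65,50)])]))
E
```

```text
(no output)
```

View pics/ends.png

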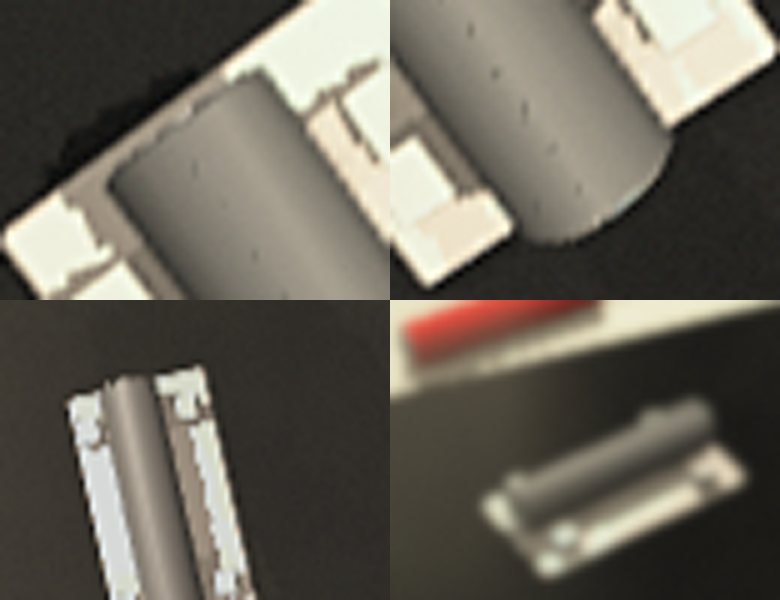

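Emit:
send_rows(
  plan=[
    [87, 40, 0, 25, 0, 0, 0],
    [87, 40, 0, 25, 0, 0, 0],
    [87, 40, 0, 30, 0, 0, 0],
    [87, 30, 0, 30, 0, 0, 0],
    [87, 0, 0, 0, 0, 0, 0],
  ],
)

```text
time_s: 3.7
tool_pos: [0.4153, 0.426, 0.108]
tool_rot: [-179.6, -0.4, 160.6]
force: [-1.4, -0.2, -0.1]
grip_width: 0.0869
```

```bash
python3 - <<'E'
from h import *
o=env.get_obs(); c=env.get_calibration("wrist"); im=env.read_camera("wrist")
print(o['tool_pos'],o['tool_rot'],o['time_s'])
p=[(570-d*68*.967)/1000 for d in (1,)]
u=proj(c,[[.502,.356,.0255],[.637,.392,.0255]]);print(u)
for q,z in (("new_cell",.0255),):
    for r in env.regions_of("wrist",q)[:2]: print(q,round(r['confidence'],2),r['rect'],box(c,r['region'],z))
x,y=u.mean(0).astype(int); x=np.clip(x,120,520);y=np.clip(y,90,390)
cv2.imwrite("pics/w2.png",cv2.resize(im[y-90:y+90,x-120:x+120,::-1],(800,600),interpolation=cv2.INTER_CUBIC))
E
```

```text
[0.41532234 0.42600625 0.10800666] [-179.59568529   -0.42516413  160.55750751] 3.7
[[276.77410764 373.76124458]
 [370.66270148 486.6136956 ]]
new_cell 0.83 [261.0, 357.3, 313.5, 395.8] [508.2 359.6 116.6  38.7  30.6]
new_cell 0.7 [474.5, 260.6, 528.7, 316.0] [486.1 540.7   9.9  40.9  32.8]
```

View pics/w2.png

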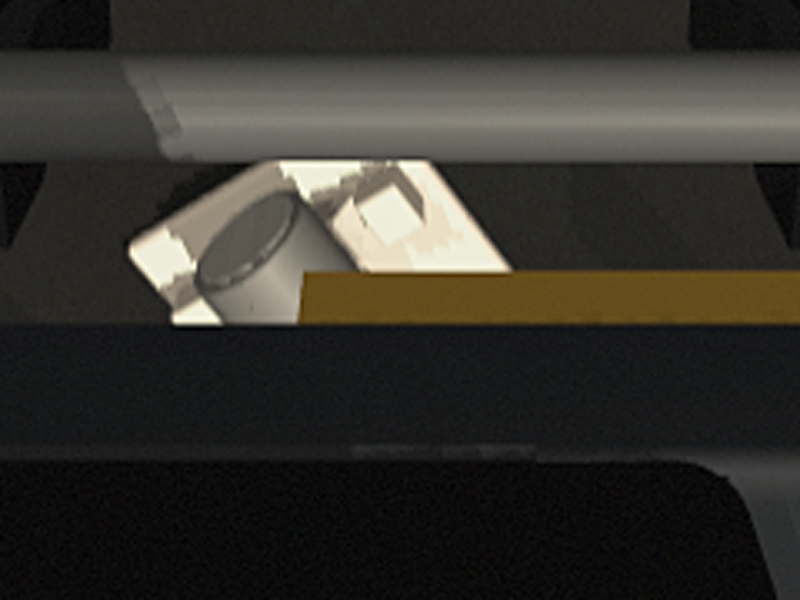

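The near end, enlarged at (248,240), is a flat grey disc with no white ring or button. That makes it the minus end, so plus points away from the robot (yaw about +15°). Next is the jig.

Emit:
send_rows(
  plan=[
    [87, 0, 0, -16, 0, 0, 0.148],
    [87, 0, 0, -16, 0, 0, 0.148],
    [87, 0, 0, -16, 0, 0, 0.148],
    [87, 0, 0, -16, 0, 0, 0.148],
    [87, 0, 0, -16, 0, 0, 0.148],
    [87, 0, 0, -16, 0, 0, 0.148],
    [87, 0, 0, -16, 0, 0, 0.148],
    [87, 0, 0, -16, 0, 0, 0.148],
  ],
)

```text
time_s: 4.6
tool_pos: [0.4271, 0.4237, 0.2433]
tool_rot: [179.8, -0.1, 91.6]
force: [0.3, -0.9, -0.6]
grip_width: 0.0866
```

Emit:
send_rows(
  plan=[
    [87, -47, 17, 0, 0, 0, 0],
    [87, -47, 17, 0, 0, 0, 0],
    [87, -47, 17, 0, 0, 0, 0],
    [87, -47, 17, 0, 0, 0, 0],
    [87, -47, 17, 0, 0, 0, 0],
    [87, -47, 17, 0, 0, 0, 0],
    [87, -47, 17, 0, 0, 0, 0],
    [87, -47, 17, 0, 0, 0, 0],
    [87, -47, 17, 0, 0, 0, 0],
    [87, -47, 17, 0, 0, 0, 0],
    [87, 0, 0, 0, 0, 0, 0],
    [87, 0, 0, 0, 0, 0, 0],
  ],
)

```text
time_s: 5.8
tool_pos: [0.6133, -0.0428, 0.2421]
tool_rot: [179.9, 0.0, 91.8]
force: [-0.3, 0.3, -0.6]
grip_width: 0.0867
```

```bash
python3 - <<'E'
from h import *
import pickle
o=env.get_obs(); c=env.get_calibration("wrist"); im=env.read_camera("wrist"); cv2.imwrite("pics/w3.png",im[:,:,::-1])
pickle.dump((o,c),open("w3.pkl","wb"))
print(o['tool_pos'],o['tool_rot'],o['time_s'])
for q,z in (("jig",.012),("clamp_grip",.128),("clamp_foot",.1),("old_cell",.0375),("holder",.03)):
    for r in env.regions_of("wrist",q)[:2]: print(q,round(r['confidence'],2),np.round(r['rect']),box(c,r['region'],z))
E
```

```text
[ 0.61325508 -0.0427796   0.24205062] [1.79856206e+02 4.38256211e-02 9.17945601e+01] 5.8
jig 0.97 [258.  11. 383. 361.] [610.1 -14.1  92.9 328.1 122. ]
clamp_grip 0.88 [304.  16. 338. 116.] [606.   91.4  91.7  46.6  22.1]
clamp_foot 0.76 [311. 129. 333. 167.] [609.8  18.6  91.7  17.8  15.9]
old_cell 0.63 [305. 207. 339. 316.] [ 614.5 -100.7   93.   125.4   32.8]
holder 0.72 [291. 167. 355. 320.] [614.1 -82.1  92.5 171.1  63.6]
```

View pics/w3.png

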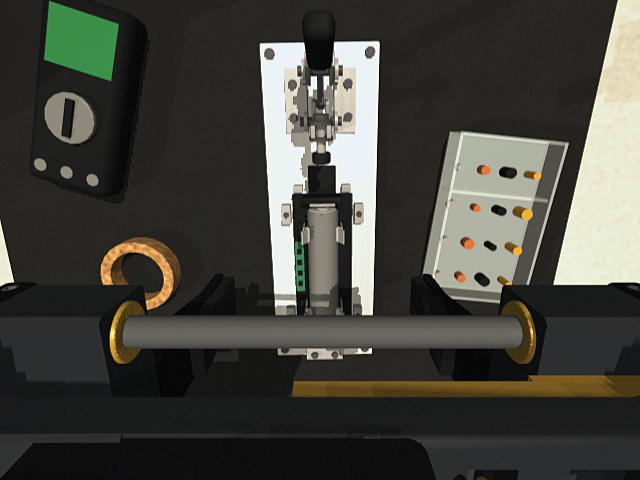

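The wrist view shows the jig plate with corners (260,43), (380,40), (372,353) and (272,355). The handle grip runs from (319,68) up to its tip at (319,12), and the foot is at (321,157). The tab is at (321,178), and the old cell runs from (321,205) downwards. I fit the jig pose and the hinge from these.

```bash
python3 - <<'E'
from h import *
import pickle
o,c=pickle.load(open("w3.pkl","rb"))
P=back(c,[[260,43],[380,40],[372,353.5],[272,355.5]],.012)*1000
print(np.round(P[:,:2],1)); print("centre",P.mean(0)[:2], "edges",np.linalg.norm(P[0]-P[1]),np.linalg.norm(P[1]-P[2]),np.linalg.norm(P[2]-P[3]))
ax=(P[0]+P[1]-P[2]-P[3])[:2]; yaw=np.degrees(np.arctan2(ax[1],ax[0])); print("yaw",yaw)
im=cv2.imread("pics/w3.png"); g=im[:,:,:].max(2)
print("col profile dark x=319:",[(i,int(g[i,312:326].mean())) for i in range(4,76,2)])
print("row 30:",[(j,int(g[30,j])) for j in range(296,344,2)])
a=np.radians(yaw); ux=np.array([np.cos(a),np.sin(a),0]); uy=np.array([-np.sin(a),np.cos(a),0]); C=np.array([*P.mean(0)[:2]/1000,0])
el=np.radians(85)
for s in (.09,.1,.11,.12):
    H=C+ux*s+[0,0,.06]; d=ux*np.cos(el)+np.array([0,0,np.sin(el)]); n=ux*np.sin(el)-np.array([0,0,np.cos(el)])
    pts=[H+d*.03-n*.009,H+d*.106-n*.009,H+d*.106+n*.009,H+d*.106+uy*.01,H+d*.106-uy*.01]
    print(s,np.round(proj(c,pts),1).tolist(), "world68",np.round((H+d*.068)*1000,1))
# foot & tab refs
print("plus wall etc jigx of row", [(r,round(float((back(c,[[321,r]],z)[0]-C)@ux*1000),1)) for r,z in ((192,.043),(205,.0375))])
E
```

```text
[[ 546.   119.3]
 [ 664.3  125.6]
 [ 680.8 -228.9]
 [ 554.7 -235.5]]
centre [611.47635265 -54.84615758] edges 118.46939473354732 354.9134103497985 126.3114767365141
yaw 92.03340032753685
col profile dark x=319: [(4, 39), (6, 40), (8, 40), (10, 31), (12, 30), (14, 34), (16, 36), (18, 37), (20, 37), (22, 38), (24, 38), (26, 38), (28, 37), (30, 33), (32, 29), (34, 25), (36, 21), (38, 17), (40, 13), (42, 11), (44, 11), (46, 10), (48, 11), (50, 10), (52, 11), (54, 12), (56, 10), (58, 12), (60, 12), (62, 10), (64, 11), (66, 12), (68, 9), (70, 42), (72, 66), (74, 33)]
row 30: [(296, 41), (298, 42), (300, 43), (302, 34), (304, 20), (306, 29), (308, 27), (310, 31), (312, 33), (314, 32), (316, 36), (318, 33), (320, 32), (322, 34), (324, 35), (326, 35), (328, 32), (330, 21), (332, 20), (334, 14), (336, 42), (338, 43), (340, 39), (342, 39)]
0.09 [[320.3, 141.2], [319.8, 132.2], [319.6, 102.4], [303.9, 117.5], [335.5, 117.3]] world68 [608.1  41.  127.7]
0.1 [[320.2, 128.8], [319.6, 115.6], [319.4, 85.2], [303.5, 100.6], [335.5, 100.5]] world68 [607.7  51.  127.7]
0.11 [[320.1, 116.3], [319.5, 98.7], [319.3, 67.6], [303.2, 83.4], [335.6, 83.2]] world68 [607.4  61.  127.7]
0.12 [[320.0, 103.5], [319.4, 81.3], [319.2, 49.5], [302.9, 65.6], [335.7, 65.4]] world68 [607.   71.  127.7]
plus wall etc jigx of row [(192, 33.2), (205, 18.7)]
```

Hinge at jig x ≈ 143 mm. The jig axis passes through about (611,-55.5) mm at yaw 92.6°. I grasp the handle 80 mm from its pivot.

Emit:
send_rows(
  plan=[
    [87, 35, 0, 0, 0, 0, -0.014],
    [87, 35, -1, 0, 0, 0, 0],
    [87, 35, -1, 0, 0, 0, 0],
    [87, 32, 0, 0, 0, 0, 0],
    [87, 0, 0, 30, 0, 0, 0],
    [60, 0, 0, 30, 0, 0, 0],
    [60, 0, 0, 30, 0, 0, 0],
    [60, 0, 0, 31, 0, 0, 0],
    [60, 0, 0, 0, 0, 0, 0],
  ],
)

```text
time_s: 7.0
tool_pos: [0.6003, 0.0974, 0.1153]
tool_rot: [-179.5, 0.1, 93.0]
force: [-0.9, -0.7, -0.1]
grip_width: 0.0641
```

```bash
python3 - <<'E'
from h import *
o=env.get_obs(); c=env.get_calibration("wrist"); im=env.read_camera("wrist"); cv2.imwrite("pics/w4.png",im[:,:,::-1])
print(o['tool_pos'],o['tool_rot'],o['time_s'])
for n in ("wrist","side"):
  if n=="side": s=env.read_camera(n); c=env.get_calibration(n)
  for r in env.regions_of(n,"clamp_grip")[:2]: print(n,round(r['confidence'],2),np.round(r['rect']),rect(r['region']).tolist())
  print(proj(c,[[.6055,.0944,.14],[.6055,.096,.166]]))
cv2.imwrite("pics/side1.png",cv2.resize(s[150:330,220:460,::-1],(800,600),interpolation=cv2.INTER_CUBIC))
E
```

```text
[0.6003067  0.09735477 0.11526706] [-1.79528442e+02  8.97422202e-02  9.29672268e+01] 7.0
wrist 0.85 [315. 259. 367. 376.] [[310.7402648925781, 258.20867919921875], [357.1221008300781, 256.66259765625], [359.0655212402344, 314.9644775390625], [312.6836853027344, 316.51055908203125]]
[[336.08693978 327.83739012]
 [338.38572841 361.57732188]]
side 0.48 [310. 197. 313. 217.] [[307.3448791503906, 198.13795471191406], [313.5517883300781, 197.62071228027344], [315.2414245605469, 217.8965606689453], [309.0345153808594, 218.41380310058594]]
side 0.26 [321. 246. 356. 298.] [[312.1528625488281, 250.2802734375], [331.4203796386719, 239.77069091796875], [357.0636901855469, 286.783447265625], [337.7961730957031, 297.29302978515625]]
[[310.39257464 203.14937117]
 [310.14063314 197.22465128]]
```

View pics/side1.png

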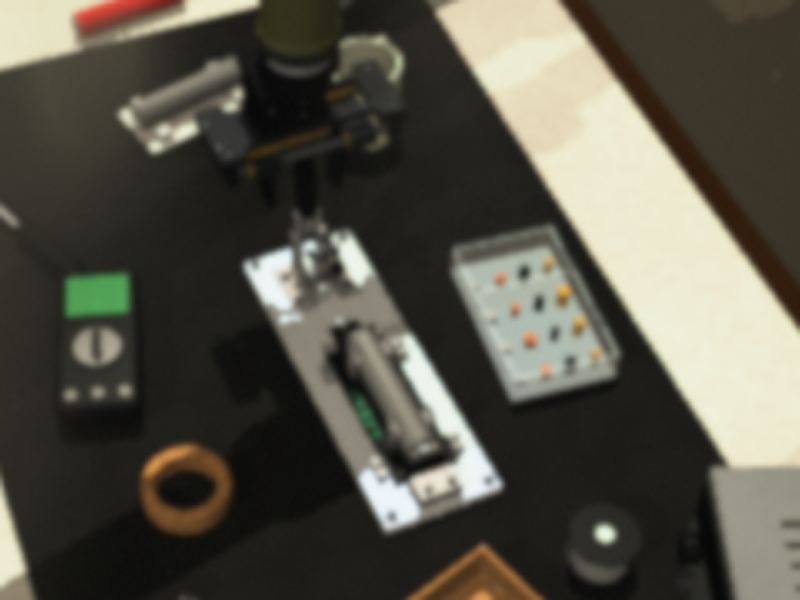

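The side view shows the gripper above the clamp with the handle between the fingers, near (305,215) in the enlargement. The TCP is about 5 mm off sideways, so I correct that and close.

Emit:
send_rows(
  plan=[
    [60, -3, 5, -6, 0, 0, 0],
    [18, 0, 0, 0, 0, 0, 0],
    [18, 0, 0, 0, 0, 0, 0],
    [18, 0, 0, 0, 0, 0, 0],
    [18, 0, 0, 0, 0, 0, 0],
    [18, 0, 0, 0, 0, 0, 0],
    [18, 0, 0, 0, 0, 0, 0],
  ],
  grip_force=12,
)

```text
time_s: 7.9
tool_pos: [0.608, 0.094, 0.1253]
tool_rot: [-179.8, -0.0, 92.9]
force: [-6.0, -1.3, 3.4]
grip_width: 0.022
```

```bash
python3 - <<'E'
from h import *
for i in range(3):
    o=env.get_obs(); print(o['tool_pos'],o['tool_rot'],o['force'],o['grip_width'])
E
```

```text
[0.6079557  0.09403402 0.12534602] [-1.79846512e+02 -3.80196276e-03  9.28711564e+01] [-6.03767129 -1.31913659  3.35481568] 0.021957080400253983
[0.6079557  0.09403402 0.12534602] [-1.79846512e+02 -3.80196276e-03  9.28711564e+01] [-6.03767129 -1.31913659  3.35481568] 0.021957080400253983
[0.6079557  0.09403402 0.12534602] [-1.79846512e+02 -3.80196276e-03  9.28711564e+01] [-6.03767129 -1.31913659  3.35481568] 0.021957080400253983
```

Emit:
send_rows(
  plan=[
    [18, 10.2, -0.7, 1.5, 0, 0, 0],
    [18, 9.9, 0, 2.7, 0, 0, 0],
    [18, 9.5, 0, 3.9, 0, 0, 0],
    [18, 8.9, 0, 5, 0, 0, 0],
    [18, 8.3, 0, 6.1, 0, 0, 0],
    [18, 7.5, 0, 7, 0, 0, 0],
    [18, 6.5, 0, 7.9, 0, 0, 0],
    [18, 5.6, 0, 8.6, 0, 0, 0],
    [18, 4.4, 0, 9.2, 0, 0, 0],
    [18, 3.3, 0, 9.8, 0, 0, 0],
    [18, 2.1, 0, 10, 0, 0, 0],
    [18, 0.8, 0, 6, 0, 0, 0],
  ],
)

```text
time_s: 9.1
tool_pos: [0.6034, 0.1709, 0.0464]
tool_rot: [-179.9, 0.0, 92.9]
force: [-4.9, -2.5, 1.2]
grip_width: 0.0201
```

Emit:
send_rows(
  plan=[
    [18, 0, 0, 5, 0, 0, 0],
    [18, 0, 0, 4, 0, 0, 0],
    [18, 0, 0, 0, 0, 0, 0],
    [18, 0, 0, 0, 0, 0, 0],
  ],
)

```text
time_s: 9.5
tool_pos: [0.6035, 0.1713, 0.0394]
tool_rot: [-179.9, -0.0, 92.9]
force: [-7.9, -1.3, 8.3]
grip_width: 0.0196
```

```bash
python3 - <<'E'
from h import *
o=env.get_obs(); c=env.get_calibration("wrist"); im=env.read_camera("wrist"); cv2.imwrite("pics/w5.png",im[:,:,::-1])
s=env.read_camera("side"); c=env.get_calibration("side")
for r in env.regions_of("side","clamp_grip")[:2]: print(round(r['confidence'],2),np.round(r['rect']))
g=np.array([.6043,.0874,.06]);print(proj(c,[g,g+[-.005,.068,0],g+[-.005,.106,0]]))
E
```

```text
0.66 [303. 200. 317. 230.]
0.37 [259. 171. 287. 188.]
[[311.01379424 221.03377169]
 [302.89627056 207.92016483]
 [299.26603323 200.65282882]]
```

Handle down with 8 N reaction. Release, rise, and go above the cell.

Emit:
send_rows(
  plan=[
    [60, 0, 0, 0, 0, 0, 0],
    [60, 0, 0, 0, 0, 0, 0],
    [60, 0, 0, -40, 0, 0, 0],
    [60, 0, 0, -40, 0, 0, 0],
    [60, 0, 0, -40, 0, 0, 0],
    [60, -41, -1, -40, 0, 0, 0],
    [60, -48, -1, 0, 0, 0, 0],
    [60, -48, -1, 0, 0, 0, 0],
    [60, -48, -1, 0, 0, 0, 0],
    [60, -49, 0, 0, 0, 0, 0],
    [60, -49, 0, 0, 0, 0, 0],
  ],
)

```text
time_s: 10.75
tool_pos: [0.616, -0.1084, 0.1945]
tool_rot: [179.8, 0.0, 92.9]
force: [1.1, 0.1, -0.5]
grip_width: 0.0598
```

Emit:
send_rows(
  plan=[
    [45, 0, 0, 0, 0, 0, 0],
    [45, 0, 0, 0, 0, 0, 0],
    [45, 0, 0, 0, 0, 0, 0],
  ],
)

```text
time_s: 11.05
tool_pos: [0.6155, -0.105, 0.1938]
tool_rot: [179.9, -0.1, 93.0]
force: [0.2, 0.4, -0.4]
grip_width: 0.0468
```

```bash
python3 - <<'E'
from h import *
o=env.get_obs(); c=env.get_calibration("wrist"); im=env.read_camera("wrist"); cv2.imwrite("pics/w6.png",im[:,:,::-1])
print(o['tool_pos'],o['tool_rot'],o['time_s'])
for q,z in (("jig",.012),("clamp_grip",.07),("clamp_foot",.03),("old_cell",.0375),("holder",.03)):
    for r in env.regions_of("wrist",q)[:2]: print(q,round(r['confidence'],2),np.round(r['rect']),box(c,r['region'],z))
E
```

```text
[ 0.61552701 -0.10498518  0.19380621] [ 1.7991407e+02 -5.1689744e-02  9.2974935e+01] 11.05
jig 0.73 [255.   0. 396. 316.] [613.5 -66.4  92.8 295.3 120.4]
clamp_grip 0.76 [309.   2. 343.  49.] [608.3  47.9  92.8  29.    5. ]
clamp_grip 0.73 [254.   0. 396. 315.] [612.9 -59.6  92.5 244.8 100. ]
holder 0.88 [286. 102. 363. 315.] [ 615.  -100.1   92.9  201.6   64.6]
```

View pics/w6.png

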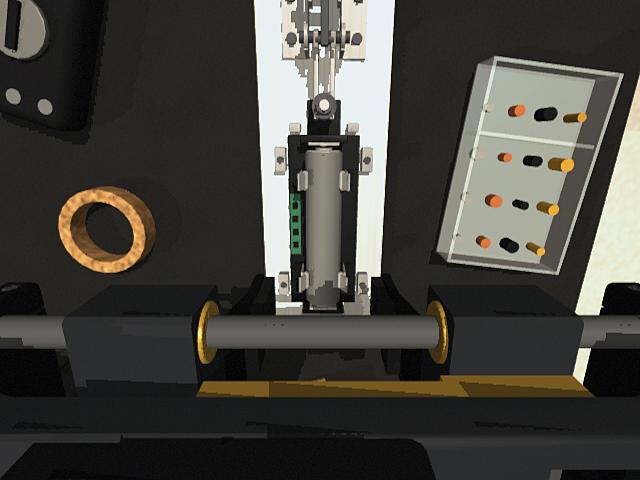

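The arm lies level with its foot on the tab at (323,105). The clip pairs are at rows ~181 and ~277, and the cell spans (323,150) to (324,305). Now the seat position from the clips and the cell.

```bash
python3 - <<'E'
from h import *
c=env.get_calibration("wrist"); im=cv2.imread("pics/w6.png"); g=im.max(2).astype(int)
A=back(c,[[303.5,181],[344.5,180.5],[307,277],[343.5,277]],.06)*1000; print("clips",np.round(A[:,:2],1),A.mean(0)[:2])
E=back(c,[[323,150],[324,305]],.05)*1000; print("ends",np.round(E[:,:2],1),E.mean(0)[:2])
for r in (215,230,245): print(r,g[r,285:365:1].tolist())
for r in env.regions_of("wrist","old_cell")[:2]: print("cell",r['confidence'],r['rect'],box(c,r['region'],.04))
t=env.get_calibration("top"); env.read_camera("top")
for q,z in (("old_cell",.0375),("new_cell",.0255),("tray",.045),("clamp_grip",.065)):
  for r in env.regions_of("top",q)[:2]: print(q,round(r['confidence'],2),box(t,r['region'],z))
E
```

```text
clips [[ 596.1  -66.1]
 [ 629.8  -64. ]
 [ 602.3 -150.9]
 [ 634.7 -149.3]] [ 615.74281867 -107.56249794]
ends [[ 610.9  -40.9]
 [ 619.1 -182.5]] [ 615.02425128 -111.69293862]
215 [241, 241, 245, 255, 177, 55, 137, 124, 101, 105, 106, 103, 102, 117, 130, 105, 27, 13, 14, 16, 31, 81, 89, 100, 111, 113, 119, 123, 130, 133, 137, 139, 142, 142, 142, 145, 144, 144, 146, 143, 142, 140, 138, 134, 133, 131, 130, 124, 121, 117, 113, 109, 106, 97, 89, 79, 46, 30, 31, 33, 34, 38, 35, 34, 36, 36, 35, 34, 36, 34, 26, 38, 153, 255, 244, 242, 241, 241, 241, 241]
230 [241, 241, 243, 253, 229, 30, 140, 142, 26, 25, 29, 25, 27, 83, 147, 135, 25, 36, 17, 15, 19, 85, 91, 100, 111, 114, 120, 127, 129, 134, 136, 139, 143, 142, 146, 145, 143, 144, 143, 140, 138, 138, 134, 134, 130, 131, 127, 121, 118, 114, 111, 104, 103, 96, 85, 74, 36, 31, 34, 34, 35, 32, 34, 34, 32, 31, 34, 34, 33, 30, 16, 73, 255, 243, 241, 239, 240, 241, 241, 241]
245 [241, 242, 245, 253, 154, 36, 139, 137, 74, 27, 26, 25, 30, 74, 143, 124, 33, 32, 35, 16, 23, 82, 91, 101, 112, 115, 122, 125, 129, 134, 140, 141, 143, 144, 145, 144, 144, 143, 142, 141, 139, 137, 135, 130, 131, 129, 126, 121, 119, 115, 107, 104, 102, 92, 83, 72, 25, 31, 32, 28, 31, 32, 30, 32, 30, 32, 31, 34, 28, 23, 33, 151, 254, 241, 239, 237, 238, 240, 239, 240]
old_cell 0.38 [561.1 366.1  16.3 150.2  82. ]
new_cell 0.64 [564.  374.3  16.4 147.9  35.8]
tray 0.74 [ 552.4 -394.9   18.9  197.6  148.7]
tray 0.55 [ 389.9 -640.5   16.9  201.7  154.7]
clamp_grip 0.79 [602.3 143.4  90.8  91.2  22.4]
```

```bash
python3 - <<'E'
from h import *
c=env.get_calibration("wrist"); im=cv2.imread("pics/w6.png"); g=im.max(2).astype(int)
print("cellmid",np.round(back(c,[[323.2,230],[305.5,230],[340.8,230]],.0375)*1000,1)[:,:2])
B=back(c,[[281,160],[366,160],[284,285],[361,285]],.022)*1000;print("blocks",np.round(B[:,:2],1),B.mean(0)[:2])
print("v323",[(r,int(g[r,318:328].mean())) for r in range(104,160)])
print("v323b",[(r,int(g[r,318:328].mean())) for r in range(290,318)])
print("rowy z.043",[(r,round(back(c,[[323,r]],.043)[0,1]*1000,1)) for r in (130,140,150,300,310)])
E
python3 -c "
import cv2;a=cv2.imread('pics/w6.png');cv2.imwrite('pics/w6c.png',cv2.resize(a[90:320,240:410],(591,800)[:2] if 0 else (440,595),interpolation=cv2.INTER_CUBIC))"
```

```text
cellmid [[ 614.5 -114.1]
 [ 598.2 -114.9]
 [ 630.7 -113.3]]
blocks [[ 572.9  -53.8]
 [ 650.6  -50. ]
 [ 578.  -177.5]
 [ 655.8 -173.7]] [ 614.31944004 -113.75902837]
v323 [(104, 213), (105, 210), (106, 212), (107, 213), (108, 198), (109, 168), (110, 107), (111, 75), (112, 83), (113, 68), (114, 39), (115, 79), (116, 106), (117, 99), (118, 77), (119, 37), (120, 23), (121, 19), (122, 21), (123, 21), (124, 20), (125, 20), (126, 20), (127, 19), (128, 19), (129, 17), (130, 18), (131, 17), (132, 17), (133, 15), (134, 18), (135, 44), (136, 54), (137, 45), (138, 40), (139, 37), (140, 32), (141, 12), (142, 131), (143, 214), (144, 217), (145, 152), (146, 42), (147, 48), (148, 149), (149, 190), (150, 165), (151, 171), (152, 172), (153, 140), (154, 134), (155, 132), (156, 145), (157, 144), (158, 143), (159, 143)]
v323b [(290, 77), (291, 76), (292, 76), (293, 77), (294, 77), (295, 77), (296, 77), (297, 77), (298, 77), (299, 77), (300, 77), (301, 77), (302, 77), (303, 76), (304, 73), (305, 91), (306, 95), (307, 71), (308, 108), (309, 105), (310, 23), (311, 8), (312, 10), (313, 50), (314, 76), (315, 61), (316, 45), (317, 58)]
rowy z.043 [(130, np.float64(-26.0)), (140, np.float64(-34.1)), (150, np.float64(-42.3)), (300, np.float64(-182.0)), (310, np.float64(-192.6))]
```

View pics/w6c.png

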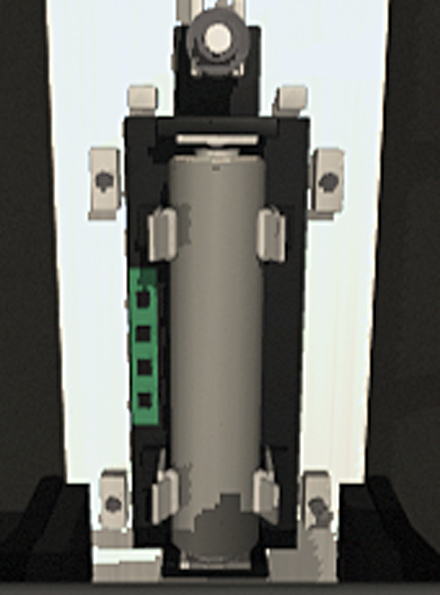

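The clear view shows the clips, the end walls, the blocks and the foot on the tab. The walls and blocks agree on a holder centre of about (614.4,-113.7) mm. Descend onto the old cell.

Emit:
send_rows(
  plan=[
    [42, -7.5, -1.5, 30, 0, 0, 0],
    [42, 0, 0, 40, 0, 0, 0],
    [42, 0, 0, 35, 0, 0, 0],
    [42, 0, 0, 25, 0, 0, 0],
    [42, 0, 0, 15, 0, 0, 0],
    [42, 0, 0, 10, 0, 0, 0],
    [42, 0, 0, 8, 0, 0, 0],
    [42, 0, 0, 0, 0, 0, 0],
    [42, 0, 0, 0, 0, 0, 0],
  ],
)

```text
time_s: 12.55
tool_pos: [0.6142, -0.1145, 0.0317]
tool_rot: [179.9, 0.0, 92.9]
force: [0.2, -0.9, 0.7]
grip_width: 0.042
```

Emit:
send_rows(
  plan=[
    [42, 2, 0, 4, 0, 0, 0],
    [42, 0, 0, 3, 0, 0, 0],
    [25, 0, 0, 0, 0, 0, 0],
    [25, 0, 0, 0, 0, 0, 0],
    [25, 0, 0, 0, 0, 0, 0],
    [25, 0, 0, 0, 0, 0, 0],
    [25, 0, 0, 0, 0, 0, 0],
  ],
  grip_force=50,
)

```text
time_s: 13.25
tool_pos: [0.6153, -0.1119, 0.0242]
tool_rot: [179.8, 0.0, 92.9]
force: [5.3, 0.3, -4.1]
grip_width: 0.0316
```

Emit:
send_rows(
  plan=[
    [25, 0, 0.5, -4, 0, 0, 0],
    [25, 0, 0, -6, 0, 0, 0],
    [25, 0, 0, -6, 0, 0, 0],
    [25, 0, 0, -6, 0, 0, 0],
    [25, 0, 0, -8, 0, 0, 0],
    [25, 0, 0, -10, 0, 0, 0],
    [25, 0, 0, -15, 0, 0, 0],
    [25, 0, 0, -20, 0, 0, 0],
    [25, 0, 0, -25, 0, 0, 0],
    [25, 0, 0, -25, 0, 0, 0],
    [25, 0, 0, 0, 0, 0, 0],
  ],
)

```text
time_s: 14.35
tool_pos: [0.6163, -0.1133, 0.1535]
tool_rot: [179.6, 0.0, 92.8]
force: [-0.3, 0.0, -3.4]
grip_width: 0.0321
```

```bash
python3 - <<'E'
from h import *
o=env.get_obs(); c=env.get_calibration("wrist"); im=env.read_camera("wrist"); cv2.imwrite("pics/w7.png",im[:,:,::-1])
print(o['force'],o['grip_width'])
for q,z in (("old_cell",.16),("holder",.03)):
    for r in env.regions_of("wrist",q)[:2]: print(q,round(r['confidence'],2),np.round(r['rect']),box(c,r['region'],z))
E
```

```text
[-0.30703671  0.00863087 -3.38232143] 0.032112054403788746
old_cell 0.69 [285. 142. 364. 382.] [613.9 -80.3  92.1  80.3  34.3]
holder 0.86 [278.  86. 362. 278.] [608.4 -25.4  11.3  65.2  53.1]
```

Old cell held (about 3.4 N of weight). Next, the tray.

Emit:
send_rows(
  plan=[
    [25, 0, 0, 0, 0, 0, 0.144],
    [25, 0, 0, 0, 0, 0, 0.144],
    [25, 0, 0, 0, 0, 0, 0.144],
    [25, 0, 0, 0, 0, 0, 0.144],
    [25, 0, 0, 0, 0, 0, 0.144],
    [25, 0, 0, 0, 0, 0, 0.144],
    [25, 0, 0, 0, 0, 0, 0.144],
    [25, 0, 0, 0, 0, 0, 0.144],
    [25, 0, 0, 0, 0, 0, 0.144],
    [25, 0, 0, 0, 0, 0, 0],
  ],
)

```text
time_s: 15.5
tool_pos: [0.6126, -0.112, 0.1468]
tool_rot: [-180.0, 0.2, 18.6]
force: [-0.5, -0.2, -3.1]
grip_width: 0.0319
```

Emit:
send_rows(
  plan=[
    [25, -25, 41, 0, 0, 0, 0],
    [25, -25, 41, 0, 0, 0, 0],
    [25, -25, 41, 0, 0, 0, 0],
    [25, -25, 41, 0, 0, 0, 0],
    [25, -25, 41, 0, 0, 0, 0],
    [25, -25, 42, 0, 0, 0, 0],
    [25, 0, 0, 0, 0, 0, 0],
    [25, 0, 0, 0, 0, 0, 0],
    [25, 0, 0, 0, 0, 0, 0],
  ],
)

```text
time_s: 16.4
tool_pos: [0.551, -0.3925, 0.1476]
tool_rot: [-179.9, 0.0, 18.8]
force: [-0.0, 1.7, -3.7]
grip_width: 0.0321
```

```bash
python3 - <<'E'
from h import *
o=env.get_obs(); c=env.get_calibration("wrist"); im=env.read_camera("wrist"); cv2.imwrite("pics/w8.png",im[:,:,::-1])
print(o['tool_pos'],o['tool_rot'],o['force'],o['grip_width'])
for q,z in (("old_cell",.16),("tray",.045)):
    for r in env.regions_of("wrist",q)[:2]: print(q,round(r['confidence'],2),np.round(r['rect']),box(c,r['region'],z))
E
```

```text
[ 0.5509907  -0.39254077  0.14756837] [-1.79866015e+02  4.45951871e-03  1.87916131e+01] [-0.0169159   1.71664523 -3.73782204] 0.03211729537040177
old_cell 0.95 [286. 141. 364. 383.] [ 582.5 -381.4   18.    77.4   33. ]
tray 0.96 [521. 356. 588. 480.] [ 498.7 -628.2   18.8   43.6   39.6]
tray 0.61 [234.  94. 436. 313.] [ 572.2 -392.6   18.8  164.8  140.4]
```

View pics/w8.png

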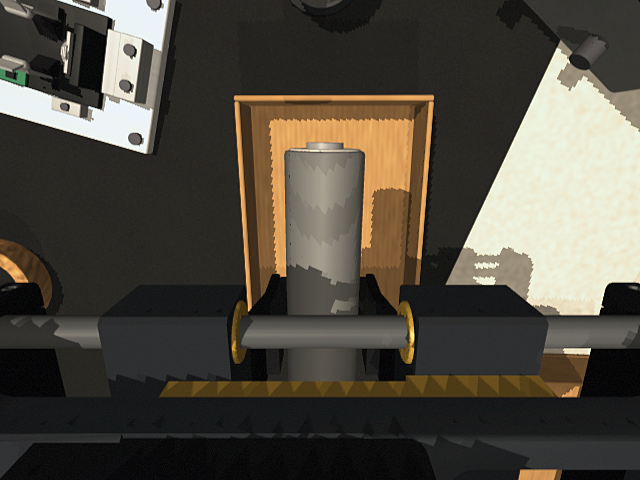

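The cell hangs centred over the right tray, whose rim runs from (236,97) to (433,97), with enough room all round. Lower it.

Emit:
send_rows(
  plan=[
    [25, 0, 5, 30, 0, 0, 0],
    [25, 0, 0, 35, 0, 0, 0],
    [25, 0, 0, 30, 0, 0, 0],
    [25, 0, 0, 20, 0, 0, 0],
    [25, 0, 0, 12, 0, 0, 0],
    [25, 0, 0, 7, 0, 0, 0],
    [25, 0, 0, 3, 0, 0, 0],
    [25, 0, 0, 0, 0, 0, 0],
    [25, 0, 0, 0, 0, 0, 0],
  ],
)

```text
time_s: 17.45
tool_pos: [0.5528, -0.3995, 0.013]
tool_rot: [179.9, -0.1, 18.6]
force: [-0.7, 0.7, -3.2]
grip_width: 0.032
```

Emit:
send_rows(
  plan=[
    [25, 0, 0, 2, 0, 0, 0],
    [25, 0, 0, 2, 0, 0, 0],
    [25, 0, 0, 1.5, 0, 0, 0],
    [25, 0, 0, 0, 0, 0, 0],
    [25, 0, 0, 0, 0, 0, 0],
  ],
)

```text
time_s: 17.95
tool_pos: [0.5523, -0.3991, 0.0071]
tool_rot: [180.0, -0.0, 18.6]
force: [-2.0, 1.4, 4.8]
grip_width: 0.0321
```

Emit:
send_rows(
  plan=[
    [60, 0, 0, 0, 0, 0, 0],
    [60, 0, 0, 0, 0, 0, 0],
    [60, 0, 0, 0, 0, 0, 0],
    [60, 0, 0, 0, 0, 0, 0],
    [60, 0, 0, -20, 0, 0, 0],
    [60, 0, 0, -40, 0, 0, 0],
    [60, 0, 0, -45, 0, 0, 0],
    [60, 0, 0, -45, 0, 0, 0],
    [60, 0, 0, -45, 0, 0, 0.068],
    [60, 0, 0, 0, 0, 0, 0],
    [60, 0, 0, 0, 0, 0, 0],
  ],
)

```text
time_s: 19.05
tool_pos: [0.5526, -0.3995, 0.2025]
tool_rot: [179.9, -0.1, 14.7]
force: [-0.1, 0.3, -1.9]
grip_width: 0.0598
```

```bash
python3 - <<'E'
from h import *
o=env.get_obs(); c=env.get_calibration("wrist"); im=env.read_camera("wrist"); cv2.imwrite("pics/w9.png",im[:,:,::-1])
print(o['tool_pos'],o['tool_rot'],o['force'],o['grip_width'])
for q,z in (("old_cell",.0205),("tray",.045)):
    for r in env.regions_of("wrist",q)[:2]: print(q,round(r['confidence'],2),np.round(r['rect']),box(c,r['region'],z))
a=np.radians(14.7); d=np.array([.566,.3743])-o['tool_pos'][:2]
print("to stand tx,ty",d@[np.cos(a),np.sin(a)],d@[np.sin(a),-np.cos(a)])
E
```

```text
[ 0.55260748 -0.39951752  0.20252467] [ 1.79898526e+02 -1.16195863e-01  1.47321531e+01] [-0.09739528  0.28932659 -1.92913253] 0.0597801108036919
old_cell 0.67 [302. 139. 342. 290.] [ 549.7 -399.5   17.9  148.8   33.5]
tray 0.79 [234.  95. 400. 316.] [ 555.5 -398.4   18.6  199.4  140.4]
to stand tx,ty 0.20931650008775796 -0.7450902777784496
```

Old cell lies in the tray, about 6 mm from its centre. Next, the fresh cell.

Emit:
send_rows(
  plan=[
    [60, 13, -46.5, 0, 0, 0, 0],
    [60, 13, -46.5, 0, 0, 0, 0],
    [60, 13, -46.5, 0, 0, 0, 0],
    [60, 13, -46.5, 0, 0, 0, 0],
    [60, 13, -46.5, 0, 0, 0, 0],
    [60, 13, -46.5, 0, 0, 0, 0],
    [60, 13, -46.5, 0, 0, 0, 0],
    [60, 13, -46.5, 0, 0, 0, 0],
  ],
)

```text
time_s: 20.0
tool_pos: [0.5571, -0.0105, 0.2]
tool_rot: [-180.0, 0.1, 14.8]
force: [0.1, -0.0, -0.5]
grip_width: 0.0602
```

Emit:
send_rows(
  plan=[
    [60, 13, -46.5, 0, 0, 0, 0],
    [60, 13, -46.5, 0, 0, 0, 0],
    [60, 13, -46.5, 0, 0, 0, 0],
    [60, 13, -46.5, 0, 0, 0, 0],
    [60, 13, -46.5, 0, 0, 0, 0],
    [60, 13, -46.5, 0, 0, 0, 0],
    [60, 13, -46.5, 0, 0, 0, 0],
    [60, 13, -46.5, 0, 0, 0, 0],
    [60, 0, 0, 0, 0, 0, 0],
    [60, 0, 0, 0, 0, 0, 0],
  ],
)

```text
time_s: 21.0
tool_pos: [0.5628, 0.3747, 0.1987]
tool_rot: [179.9, 0.2, 14.9]
force: [-0.3, -1.0, -0.3]
grip_width: 0.0598
```

```bash
python3 - <<'E'
from h import *
o=env.get_obs(); c=env.get_calibration("wrist"); im=env.read_camera("wrist"); cv2.imwrite("pics/w10.png",im[:,:,::-1])
print(o['tool_pos'],o['tool_rot'],o['force'],o['grip_width'])
for q,z in (("new_cell",.0255),("stand",.015)):
    for r in env.regions_of("wrist",q)[:2]: print(q,round(r['confidence'],2),np.round(r['rect']),box(c,r['region'],z))
cv2.imwrite("pics/w10c.png",cv2.resize(im[90:330,220:420,::-1],(500,600),interpolation=cv2.INTER_CUBIC))
E
```

```text
[0.56283356 0.37472054 0.1986918 ] [179.86753403   0.18942656  14.9136607 ] [-0.25255557 -1.02242867 -0.30458682] 0.05976530147392258
new_cell 0.73 [305. 134. 344. 285.] [565.5 374.2  14.7 148.3  33.7]
new_cell 0.62 [114. 103. 162. 257.] [548.1 549.1   9.2 144.   37. ]
stand 0.56 [280. 129. 367. 277.] [570.  375.5  14.8 144.4  77.3]
stand 0.35 [528. 229. 640. 277.] [597.8 104.6  92.8 126.4  29.5]
```

View pics/w10c.png

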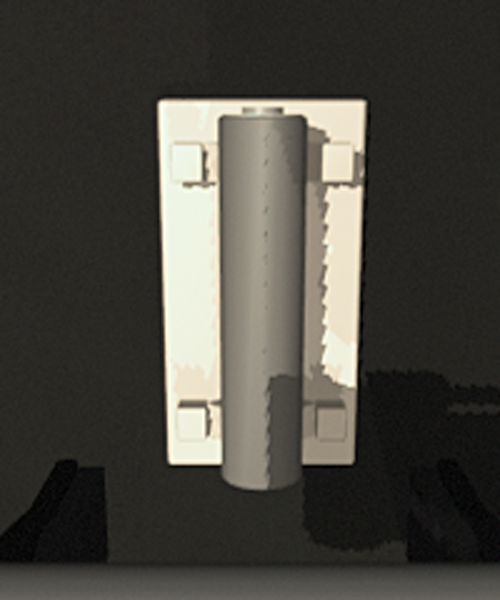

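The button shows at the far end (262,110 in the crop) and the flat end at (262,488). The plus direction is confirmed as the tool's +x.

```bash
python3 - <<'E'
from h import *
c=env.get_calibration("wrist"); o=env.get_obs()
P=back(c,[[220+262*.4,136.2],[220+261*.4,285.8]],.042)*1000; print(P, np.linalg.norm(P[0]-P[1]), P.mean(0))
a=np.radians(14.8); d=P.mean(0)[:2]-o['tool_pos'][:2]*1000
print(d@[np.cos(a),np.sin(a)],d@[np.sin(a),-np.cos(a)],o['tool_pos'],o['tool_rot'])
E
```

```text
[[637.11307312 388.18438994  42.        ]
 [501.58734111 353.29276089  42.        ]] 139.94516717009768 [569.35020711 370.73857541  42.        ]
4.281337866515337 1.543853675005749 [0.56481654 0.37113756 0.2007232 ] [1.79924243e+02 4.80593347e-02 1.45572517e+01]
```

Emit:
send_rows(
  plan=[
    [60, 4.3, 1, 30, 0, 0, 0],
    [50, 0, 0, 40, 0, 0, 0],
    [50, 0, 0, 40, 0, 0, 0],
    [50, 0, 0, 35, 0, 0, 0],
    [50, 0, 0, 22, 0, 0, 0],
    [50, 0, 0, 12, 0, 0, 0],
    [50, 0, 0, 6, 0, 0, 0],
    [50, 0, 0, 0, 0, 0, 0],
    [50, 0, 0, 0, 0, 0, 0],
  ],
)

```text
time_s: 22.05
tool_pos: [0.5698, 0.3739, 0.0179]
tool_rot: [-179.9, -0.1, 14.7]
force: [0.3, 0.9, -0.0]
grip_width: 0.0501
```

Emit:
send_rows(
  plan=[
    [50, 0, 0, 4, 0, 0, 0],
    [25, 0, 0, 1, 0, 0, 0],
    [25, 0, 0, 0, 0, 0, 0],
    [25, 0, 0, 0, 0, 0, 0],
    [25, 0, 0, 0, 0, 0, 0],
    [25, 0, 0, 0, 0, 0, 0],
    [25, 0, 0, 0, 0, 0, 0],
  ],
  grip_force=20,
)

```text
time_s: 22.75
tool_pos: [0.5686, 0.3744, 0.0115]
tool_rot: [-179.9, -0.0, 14.7]
force: [-1.1, 2.2, 0.0]
grip_width: 0.0326
```

Emit:
send_rows(
  plan=[
    [25, 0, 0, 0, 0, 0, 0],
    [25, 0, 0, 0, 0, 0, 0],
    [25, 0, 0, -5, 0, 0, 0],
    [25, 0, 0, -15, 0, 0, 0],
    [25, 0, 0, -30, 0, 0, 0],
    [25, 0, 0, -40, 0, 0, 0],
    [25, 0, 0, -40, 0, 0, 0],
    [25, 0, 0, 0, 0, 0, 0],
  ],
  grip_force=55,
)

```text
time_s: 23.55
tool_pos: [0.5731, 0.3741, 0.1493]
tool_rot: [-179.8, -0.7, 14.6]
force: [1.7, -0.5, -1.7]
grip_width: 0.0319
```

```bash
python3 - <<'E'
from h import *
o=env.get_obs(); c=env.get_calibration("wrist"); im=env.read_camera("wrist"); cv2.imwrite("pics/w11.png",im[:,:,::-1])
print(o['tool_pos'],o['tool_rot'],o['force'],o['grip_width'])
for q,z in (("new_cell",.157),):
    for r in env.regions_of("wrist",q)[:2]: print(q,round(r['confidence'],2),np.round(r['rect']),box(c,r['region'],z))
g=im.max(2).astype(int); print([(r,int(g[r,318:328].mean())) for r in range(130,165)])
w7=cv2.imread("pics/w7.png").max(2).astype(int); print("old",[(r,int(w7[r,318:328].mean())) for r in range(130,165)])
E
```

```text
[0.57310499 0.37408597 0.14933676] [-179.80315374   -0.65705017   14.62880106] [ 1.73774141 -0.45154123 -1.73568485] 0.03186891366872643
new_cell 0.9 [281. 147. 366. 386.] [603.4 382.8  14.7  79.6  34.3]
new_cell 0.76 [ 80. 112. 140. 290.] [591.9 476.8   9.4  77.3  19.8]
[(130, 39), (131, 40), (132, 41), (133, 42), (134, 42), (135, 40), (136, 39), (137, 39), (138, 38), (139, 38), (140, 38), (141, 36), (142, 26), (143, 80), (144, 174), (145, 213), (146, 204), (147, 203), (148, 204), (149, 206), (150, 169), (151, 203), (152, 245), (153, 161), (154, 99), (155, 147), (156, 149), (157, 150), (158, 151), (159, 151), (160, 151), (161, 150), (162, 151), (163, 150), (164, 149)]
old [(130, 62), (131, 181), (132, 238), (133, 211), (134, 144), (135, 69), (136, 37), (137, 17), (138, 19), (139, 20), (140, 15), (141, 15), (142, 129), (143, 191), (144, 191), (145, 187), (146, 187), (147, 187), (148, 170), (149, 181), (150, 241), (151, 207), (152, 91), (153, 145), (154, 148), (155, 137), (156, 128), (157, 128), (158, 128), (159, 129), (160, 129), (161, 129), (162, 129), (163, 129), (164, 129)]
```

The fresh cell is held, and its plus end shows at row 152 (150 for the old cell, so nearly the same grip point). I carry it over the holder and register the picture against the one taken just after the old cell was pulled straight up.

Emit:
send_rows(
  plan=[
    [25, 0, 0, -4, 0, 0, -0.15],
    [25, 0, 0, 0, 0, 0, -0.15],
    [25, 0, 0, 0, 0, 0, -0.15],
    [25, 0, 0, 0, 0, 0, -0.15],
    [25, 0, 0, 0, 0, 0, -0.15],
    [25, 0, 0, 0, 0, 0, -0.15],
    [25, 0, 0, 0, 0, 0, -0.15],
    [25, 0, 0, 0, 0, 0, -0.15],
    [25, 0, 0, 0, 0, 0, -0.15],
    [25, 0, 0, 0, 0, 0, -0.015],
    [25, 0, 0, 0, 0, 0, 0],
  ],
)

```text
time_s: 24.75
tool_pos: [0.568, 0.3727, 0.1437]
tool_rot: [-179.9, 0.1, 92.7]
force: [0.6, -0.6, -3.6]
grip_width: 0.032
```

Emit:
send_rows(
  plan=[
    [25, -44, 1.9, 0, 0, 0, 0],
    [25, -44, 1.9, 0, 0, 0, 0],
    [25, -44, 1.9, 0, 0, 0, 0],
    [25, -44, 1.9, 0, 0, 0, 0],
    [25, -44, 1.9, 0, 0, 0, 0],
    [25, -44, 1.9, 0, 0, 0, 0],
    [25, -45, 1.9, 0, 0, 0, 0],
    [25, -45, 1.9, 0, 0, 0, 0],
    [25, -45, 1.9, 0, 0, 0, 0],
    [25, -45, 1.9, 0, 0, 0, 0],
    [25, -45, 1.9, 0, 0, 0, 0],
  ],
)

```text
time_s: 25.85
tool_pos: [0.6141, -0.1154, 0.1449]
tool_rot: [-180.0, -0.0, 92.8]
force: [0.3, 1.0, -2.9]
grip_width: 0.0319
```

Emit:
send_rows(
  plan=[
    [25, 0, 0, 0, 0, 0, 0],
    [25, 0, 0, 0, 0, 0, 0],
    [25, 0, 0, 0, 0, 0, 0],
  ],
)

```text
time_s: 26.15
tool_pos: [0.6144, -0.1122, 0.1447]
tool_rot: [-180.0, -0.1, 92.9]
force: [-0.2, 0.8, -3.0]
grip_width: 0.0319
```

```bash
cat > reg.py <<'E'
from h import *
import sys
o=env.get_obs(); im=env.read_camera("wrist"); cv2.imwrite(f"pics/{sys.argv[1]}.png",im[:,:,::-1])
print(o['time_s'],o['tool_pos'],o['tool_rot'],o['force'],o['grip_width'])
A=cv2.cvtColor(cv2.imread("pics/w7.png"),cv2.COLOR_BGR2GRAY); B=cv2.cvtColor(im,cv2.COLOR_RGB2GRAY)
m=np.zeros_like(A); m[0:135,240:400]=255; m[100:260,240:275]=255;m[100:260,370:400]=255
M=np.eye(2,3,dtype=np.float32)
cc,M=cv2.findTransformECC(A,B,M,cv2.MOTION_EUCLIDEAN,(3,200,1e-6),m,5)
p=M@np.array([321,200,1.])-[321,200]
print("cc",cc,"shift px of scene at (321,200)",p,"rot deg",np.degrees(np.arctan2(M[1,0],M[0,0])),"mm/px ~",(.1535+.161-.02)/355.8*1000)
E
python3 reg.py w12
```

```text
26.15 [ 0.61438305 -0.11222284  0.14472013] [-1.79953251e+02 -6.84567112e-02  9.29103510e+01] [-0.19933213  0.81335572 -2.98987519] 0.03186573762148639
cc 0.9414464546437038 shift px of scene at (321,200) [3.44274163 0.14933777] rot deg 0.0910366 mm/px ~ 0.8277121978639684
```

Alignment is within about 1 mm, so I shift 1 mm sideways and lower to just above the clips.

Emit:
send_rows(
  plan=[
    [25, 0, 1.2, 20, 0, 0, 0],
    [25, 0, 0, 25, 0, 0, 0],
    [25, 0, 0, 22, 0, 0, 0],
    [25, 0, 0, 14, 0, 0, 0],
    [25, 0, 0, 8, 0, 0, 0],
    [25, 0, 0, 0, 0, 0, 0],
    [25, 0, 0, 0, 0, 0, 0],
  ],
  grip_force=60,
)

```text
time_s: 26.9
tool_pos: [0.6165, -0.1135, 0.0571]
tool_rot: [179.9, 0.0, 92.9]
force: [-0.5, -0.0, -3.2]
grip_width: 0.0318
```

```bash
python3 - <<'E'
from h import *
o=env.get_obs(); im=env.read_camera("wrist"); cv2.imwrite("pics/w13.png",cv2.resize(im[100:320,230:410,::-1],(490,600),interpolation=cv2.INTER_CUBIC))
print(o['time_s'],o['tool_pos'],o['tool_rot'],o['force'],o['grip_width'])
E
```

```text
26.9 [ 0.61651221 -0.11354368  0.05714833] [1.79916320e+02 1.02904782e-02 9.29370857e+01] [-0.54909556 -0.04870154 -3.18526812] 0.03179567792664219
```

View pics/w13.png

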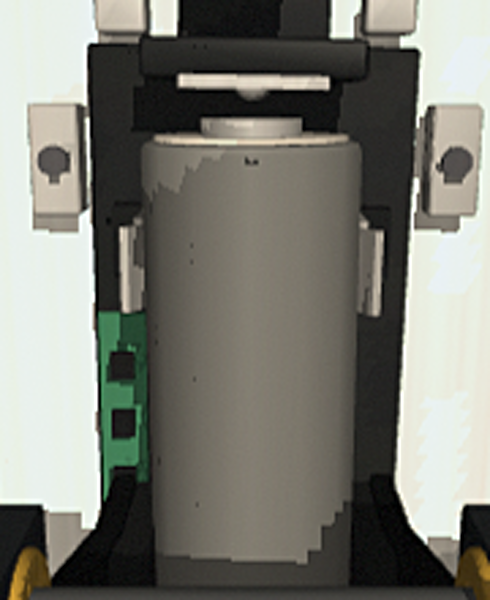

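The cell sits centred between the clips: clip mid column 251, cell mid column 251, with the button short of the plus contact at (252,95). Press down.

Emit:
send_rows(
  plan=[
    [25, 0, 0, 5, 0, 0, 0],
    [25, 0, 0, 5, 0, 0, 0],
    [25, 0, 0, 4, 0, 0, 0],
    [25, 0, 0, 4, 0, 0, 0],
    [25, 0, 0, 4, 0, 0, 0],
    [25, 0, 0, 4, 0, 0, 0],
    [25, 0, 0, 3, 0, 0, 0],
    [25, 0, 0, 2, 0, 0, 0],
    [25, 0, 0, 0, 0, 0, 0],
    [25, 0, 0, 0, 0, 0, 0],
  ],
)

```text
time_s: 27.95
tool_pos: [0.6158, -0.1137, 0.0246]
tool_rot: [-180.0, 0.0, 92.9]
force: [2.6, -1.2, -6.5]
grip_width: 0.0319
```

Emit:
send_rows(
  plan=[
    [25, 0, 0, 1.5, 0, 0, 0],
    [25, 0, 0, 1, 0, 0, 0],
    [25, 0, 0, 0, 0, 0, 0],
    [25, 0, 0, 0, 0, 0, 0],
  ],
)

```text
time_s: 28.35
tool_pos: [0.616, -0.1138, 0.0236]
tool_rot: [180.0, -0.0, 92.9]
force: [-1.1, -0.3, 3.6]
grip_width: 0.0319
```

Emit:
send_rows(
  plan=[
    [25, 0, 0, 1.5, 0, 0, 0],
    [25, 0, 0, 0, 0, 0, 0],
    [25, 0, 0, 0, 0, 0, 0],
  ],
)

```text
time_s: 28.65
tool_pos: [0.6162, -0.1137, 0.0235]
tool_rot: [179.9, -0.1, 92.9]
force: [-5.1, 0.3, 11.5]
grip_width: 0.0319
```

Seated: no further travel and the force rises. Release, rise and look.

Emit:
send_rows(
  plan=[
    [25, 0, 0, -1.5, 0, 0, 0],
    [42, 0, 0, 0, 0, 0, 0],
    [42, 0, 0, 0, 0, 0, 0],
    [42, 0, 0, 0, 0, 0, 0],
    [42, 0, 0, -5, 0, 0, 0],
    [42, 0, 0, -15, 0, 0, 0],
    [42, 0, 0, -40, 0, 0, 0],
    [42, 0, 0, -45, 0, 0, 0],
    [42, 0, 0, -45, 0, 0, 0],
    [42, 0, 0, -20, 0, 0, 0],
    [42, 0, 0, 0, 0, 0, 0],
    [42, 0, 0, 0, 0, 0, 0],
  ],
)

```text
time_s: 29.85
tool_pos: [0.6159, -0.1137, 0.1938]
tool_rot: [179.9, -0.0, 92.9]
force: [0.2, 0.1, -1.2]
grip_width: 0.0419
```

```bash
python3 - <<'E'
from h import *
o=env.get_obs(); c=env.get_calibration("wrist"); im=env.read_camera("wrist"); cv2.imwrite("pics/w14.png",im[:,:,::-1])
print(o['time_s'],o['tool_pos'],o['tool_rot'],o['force'],o['grip_width'])
for q,z in (("new_cell",.0375),("clamp_grip",.07),("holder",.03)):
    for r in env.regions_of("wrist",q)[:1]: print(q,round(r['confidence'],2),np.round(r['rect']),box(c,r['region'],z))
a=cv2.resize(cv2.imread("pics/w6.png")[90:320,240:410],(400,541),interpolation=cv2.INTER_CUBIC)
b=cv2.resize(im[90:320,240:410,::-1],(400,541),interpolation=cv2.INTER_CUBIC)
cv2.imwrite("pics/cmp.png",np.hstack([a,b]))
env.read_camera("top"); t=env.get_calibration("top")
for r in env.regions_of("top","clamp_grip")[:1]: print(r['confidence'],box(t,r['region'],.065))
E
```

```text
29.85 [ 0.61588838 -0.11367069  0.193765  ] [ 1.79911965e+02 -1.29749225e-02  9.29263256e+01] [ 0.24056068  0.12046529 -1.15518548] 0.04185308010364198
new_cell 0.79 [302. 141. 345. 300.] [ 614.9 -115.8   92.3  149.7   33.8]
clamp_grip 0.67 [288.  88. 358. 309.] [613.9 -92.7  91.9 176.7  56.6]
holder 0.68 [286.  91. 359. 306.] [ 614.4 -100.3   92.4  201.5   63.3]
0.52 [602.3 142.   90.8  99.7  22.4]
```

View pics/cmp.png

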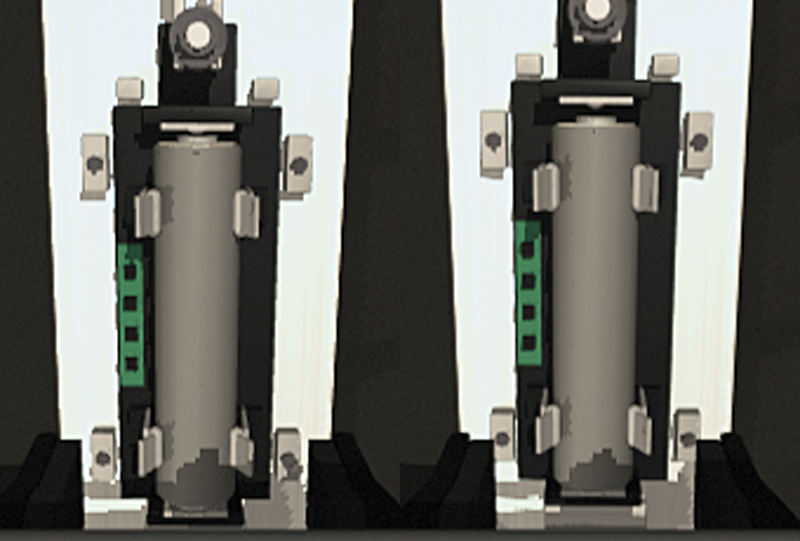

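Left is the old cell in place, right is the fresh one. The fresh cell sits equally deep between both clip pairs, with its button towards the plus contact, and the foot is still down on the tab. I check its lengthwise centring in numbers.

```bash
python3 - <<'E'
from h import *
c=env.get_calibration("wrist"); g=cv2.imread("pics/w14.png").max(2).astype(int)
print([(r,int(g[r,318:328].mean())) for r in range(120,150)],[(r,int(g[r,314:322].mean())) for r in range(288,312)])
y=lambda r,z: back(c,[[321,r]],z)[0,1]*1000
print("cell",y(143.5,.054),y(299.5,.054),"blocks",[y(r,.022) for r in (90+132*.425,90+435*.425)])
o=env.get_obs();print(o['tool_pos'])
E
```

```text
[(120, 17), (121, 17), (122, 14), (123, 29), (124, 51), (125, 56), (126, 47), (127, 41), (128, 38), (129, 28), (130, 31), (131, 171), (132, 240), (133, 203), (134, 115), (135, 49), (136, 23), (137, 15), (138, 5), (139, 85), (140, 163), (141, 185), (142, 197), (143, 183), (144, 138), (145, 143), (146, 139), (147, 144), (148, 144), (149, 144)] [(288, 85), (289, 82), (290, 83), (291, 83), (292, 83), (293, 82), (294, 82), (295, 82), (296, 83), (297, 80), (298, 77), (299, 107), (300, 104), (301, 31), (302, 11), (303, 13), (304, 25), (305, 90), (306, 121), (307, 111), (308, 108), (309, 108), (310, 113), (311, 115)]
cell -43.612944398301366 -182.03504323002363 blocks [np.float64(-46.51321567174967), np.float64(-170.66995690143338)]
[ 0.6151125  -0.11355045  0.19159086]
```

The walls and blocks put the cell within about 2 mm of the holder's centre (6.5 mm allowed). Next I reopen the clamp.

Emit:
send_rows(
  plan=[
    [60, 47.5, 0.4, 0, 0, 0, 0],
    [60, 47.5, 0.4, 0, 0, 0, 0],
    [60, 47.5, 0.4, 0, 0, 0, 0],
    [60, 47.5, 0.4, 0, 0, 0, 0],
    [60, 47.5, 0.4, 0, 0, 0, 0],
    [60, 47.5, 0.4, 0, 0, 0, 0],
    [60, 0, 0, 40, 0, 0, 0],
    [60, 0, 0, 40, 0, 0, 0],
    [60, 0, 0, 40, 0, 0, 0],
    [60, 0, 0, 22, 0, 0, 0],
    [60, 0, 0, 8, 0, 0, 0],
    [60, 0, 0, 0, 0, 0, 0],
  ],
)

```text
time_s: 31.35
tool_pos: [0.6028, 0.1707, 0.0415]
tool_rot: [-179.9, 0.1, 92.9]
force: [-0.7, -0.5, 0.2]
grip_width: 0.0602
```

Emit:
send_rows(
  plan=[
    [18, 0, 0, 0, 0, 0, 0],
    [18, 0, 0, 0, 0, 0, 0],
    [18, 0, 0, 0, 0, 0, 0],
    [18, 0, 0, 0, 0, 0, 0],
    [18, 0, 0, 0, 0, 0, 0],
    [18, 0, 0, 0, 0, 0, 0],
    [18, 0, 0, 0, 0, 0, 0],
  ],
  grip_force=14,
)

```text
time_s: 32.05
tool_pos: [0.6033, 0.1711, 0.0429]
tool_rot: [-180.0, -0.0, 92.9]
force: [-0.3, 0.2, 0.7]
grip_width: 0.0199
```

Emit:
send_rows(
  plan=[
    [18, -0.6, 0, -10.2, 0, 0, 0],
    [18, -1.9, 0, -10.1, 0, 0, 0],
    [18, -3.1, 0, -9.8, 0, 0, 0],
    [18, -4.2, 0, -9.3, 0, 0, 0],
    [18, -5.4, 0, -8.8, 0, 0, 0],
    [18, -6.4, 0, -8, 0, 0, 0],
    [18, -7.3, 0, -7.2, 0, 0, 0],
    [18, -8.1, 0, -6.2, 0, 0, 0],
    [18, -8.9, 0, -5.2, 0, 0, 0],
    [18, -9.4, 0, -4.1, 0, 0, 0],
    [18, -9.8, 0, -2.9, 0, 0, 0],
    [18, -10.1, 0, -1.7, 0, 0, 0],
  ],
)

```text
time_s: 33.25
tool_pos: [0.607, 0.0954, 0.1267]
tool_rot: [-179.9, -0.0, 92.9]
force: [-3.5, 4.1, -1.3]
grip_width: 0.02
```

Emit:
send_rows(
  plan=[
    [18, -2, 0, 0, 0, 0, 0],
    [18, 0, 0, 0, 0, 0, 0],
    [18, 0, 0, 0, 0, 0, 0],
  ],
)

```text
time_s: 33.55
tool_pos: [0.6072, 0.0922, 0.1269]
tool_rot: [-179.9, 0.1, 92.9]
force: [-5.1, 0.3, 3.0]
grip_width: 0.0199
```

Emit:
send_rows(
  plan=[
    [60, 0, 0, 0, 0, 0, 0],
    [60, 0, 0, 0, 0, 0, 0],
    [60, 0, 0, 0, 0, 0, 0],
    [60, 0, 0, -30, 0, 0, 0],
    [60, 0, 0, -45, 0, 0, 0],
    [60, 0, 0, -40, 0, 0, 0],
    [60, -46, 1.5, 0, 0, 0, 0],
    [60, -46, 1.5, 0, 0, 0, 0],
    [60, -44, 1.5, 0, 0, 0, 0],
    [60, 0, 0, 0, 0, 0, 0],
    [60, 0, 0, 0, 0, 0, 0],
  ],
)

```text
time_s: 34.65
tool_pos: [0.6191, -0.0437, 0.2415]
tool_rot: [180.0, 0.0, 92.7]
force: [0.8, 0.9, 0.2]
grip_width: 0.0599
```

```bash
python3 - <<'E'
from h import *
o=env.get_obs(); c=env.get_calibration("wrist"); im=env.read_camera("wrist"); cv2.imwrite("pics/w15.png",im[:,:,::-1])
print(o['time_s'],o['tool_pos'],o['tool_rot'],o['force'])
for q,z in (("new_cell",.0375),("clamp_grip",.128),("clamp_foot",.1),("holder",.03)):
    for r in env.regions_of("wrist",q)[:1]: print(q,round(r['confidence'],2),np.round(r['rect']),box(c,r['region'],z))
H=np.array([.6043,.0874,.06]); u=np.array([-.0454,.999,0])
for e in (85,75,65):
    t=np.radians(e); d=u*np.cos(t)+[0,0,np.sin(t)]; n=u*np.sin(t)-[0,0,np.cos(t)]
    print(e,np.round(proj(c,[H+d*.03-n*.009,H+d*.106-n*.009,H+d*.106+n*.009]),1).tolist())
g=im.max(2).astype(int); print([(r,int(g[r,314:326].mean())) for r in range(0,80,3)])
env.read_camera("top"); t=env.get_calibration("top")
for q,z in (("old_cell",.0205),("tray",.045),("new_cell",.0375),("clamp_grip",.12),("holder",.03),("meter",.038),("tape_roll",.024),("screwdriver",.02),("mug",.095),("parts_box",.035),("cutters",.015),("solder_reel",.042)):
    for r in env.regions_of("top",q)[:2]: print(q,round(r['confidence'],2),box(t,r['region'],z))
E
```

```text
34.65 [ 0.61913356 -0.04371414  0.24146589] [1.79953090e+02 3.32127124e-02 9.27129055e+01] [0.76877447 0.91113229 0.18667882]
new_cell 0.61 [300. 207. 336. 316.] [ 614.8 -102.1   92.4  123.8   33.4]
clamp_grip 0.73 [297.  14. 333. 113.] [606.2  90.6  96.3  48.6  22.6]
clamp_foot 0.92 [305. 124. 330. 165.] [609.9  18.3  92.6  17.7  15. ]
holder 0.7 [285. 165. 348. 318.] [613.8 -82.5  92.4 171.4  63.6]
85 [[312.8, 72.1], [309.4, 38.1], [309.2, 4.6]]
75 [[312.7, 64.6], [309.2, 3.6], [309.2, -27.6]]
65 [[312.7, 57.1], [309.2, -28.5], [309.4, -55.0]]
[(0, 41), (3, 39), (6, 40), (9, 30), (12, 33), (15, 36), (18, 36), (21, 36), (24, 36), (27, 33), (30, 26), (33, 21), (36, 15), (39, 12), (42, 9), (45, 9), (48, 9), (51, 9), (54, 10), (57, 10), (60, 9), (63, 9), (66, 13), (69, 61), (72, 42), (75, 149), (78, 147)]
old_cell 0.71 [ 551.  -398.7   18.   147.5   37.6]
tray 0.93 [ 387.  -641.2   16.9  207.2  158.2]
tray 0.73 [ 610.9 -145.    90.8  107.4   65.5]
new_cell 0.78 [542.2 545.1   9.4 142.3  33.3]
new_cell 0.69 [ 614.7 -137.    90.8   90.8   31.5]
clamp_grip 0.49 [599.6  87.6  53.8  53.3  27.8]
clamp_grip 0.25 [ 599.3 -140.1   90.8  102.2   62.3]
holder 0.72 [562.1 367.2  15.4 147.5  79.5]
holder 0.57 [ 612.3 -145.6   92.7  109.7   65.1]
meter 0.97 [383.5 112.7 169.4  89.8  68. ]
tape_roll 0.82 [ 399.7 -129.2   27.    81.    80.4]
tape_roll 0.21 [ 618.  -139.1   95.4   96.5   35.3]
screwdriver 0.49 [ 402.6 -129.5   90.7   81.7   78.3]
mug 0.9 [732.1 274.2  90.9 100.3  95.5]
parts_box 0.85 [790.1 -52.7  86.1 179.7 117.9]
parts_box 0.57 [ 615.1 -138.6   90.8   93.8   31.6]
cutters 0.73 [ 328.6 -302.2   61.6  144.3   55.5]
cutters 0.42 [ 615.5 -147.    90.8  109.5   66.8]
solder_reel 0.95 [ 728.6 -325.2  135.6   72.6   60.5]
solder_reel 0.39 [611.1  93.2  58.1  59.9  29.2]
```

```bash
python3 -c "
from cell import env
print(env.sign_off())"
```

```text
the job is handed in; nothing more can be done
None
```

The cell change is done and handed in after about 35 s of robot time. `sign_off` reports no verdict, so this rests on my own checks.

**What I did**
- **Clamp:** I locked the toggle clamp by swinging its handle round, and it pushed back with about 8 N at the end.
- **Old cell:** I pulled it straight up out of the clips and laid it in the nearer tray.
- **Fresh cell:** I checked which end had the button, then pressed the cell into the clips until it stopped moving and the force rose to 11.5 N.
- **Finish:** I swung the clamp back fully open.

**What the last checks showed**
- **Fresh cell:** it lies between the clips at the same depth as the old one did. Lengthwise it is about 2 mm from centre by two measurements that put it on opposite sides (6.5 mm allowed). Its button is towards the plus contact.
- **Old cell:** it is within about 6 mm of the tray's centre.
- **Clamp handle:** it appears in the same place in the picture as it did at the start, so it is open.
- **Holder:** it is within about 0.5 mm of where it started.
- **Other things on the bench:** the mug, parts box, tape roll, cutters and solder reel have not moved by the overhead picture.

**Not confirmed at the end:** the arm partly hid the meter from the overhead camera, and the screwdriver was not found. Their positions were not rechecked; I felt no contact near either. The last overhead picture was also partly blocked over the jig, so the holder and fresh-cell figures come from the wrist camera.

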